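# Put the pocket router on charge

### The arm

A 7-joint arm with a two-finger parallel gripper is mounted at the origin on the work surface. World frame = base frame: x ahead of the robot, y to its left, z up, the work surface at z = 0. Lengths are in m, angles in rad, forces in N, time in s.
With the tool pointing down it reaches from about 0.4 to 0.85 m from the base axis. Payload 4.5 kg.
Tool frame: the origin (TCP) lies midway between the tips of the shut fingers; the grasp point (between the pads) lies 19 mm behind it; z points along the fingers, y is the line along which they close (so a half turn about z gives the same grasp; the last joint's range is limited). The gripper opens to 88 mm and grips with 3 to 60 N. Pads are 18 mm wide; open, the fingers measure 123 mm over their backs; the gripper's body (75 mm by 187 mm) begins 45 mm behind the grasp point.
Start: joints at [-1.071, 0.689, -0.195, 1.565, 0.157, 0.902, -0.215], TCP at [0.281, 0.558, 0.211] pointing down, gripper open.
Joint ranges: [-3.01, 3.01], [-0.46, 2.08], [-1.47, 1.51], [0.13, 2.56], [-1, 4.14], [0.04, 2.09], [-2.66, 2.66]. Speed limits (rad/s): [2.57, 2.57, 3.14, 3.14, 3.14, 3.14, 3.14].

### API

Orientations are given as a unit quaternion [x, y, z, w].
In Python, from plant import sensors, eyes, finish_job gives the robot as it stands.
- The arm moves only by the tool send_rows, never from a script. Its argument "rows" is text: rows parted by semicolons, each of 4 numbers parted by spaces: the shift along the tool's x, y, z normalised to -1 to 1, where 1 is 30 cm, then the turn about the tool's z normalised to -1 to 1, where 1 is 2 pi rad. A call has 1 to 10 rows; each row is the pose to reach, as a shift and turn from the pose commanded when the call began, along the tool's axes at that moment, turning the shorter way round; what a row does not reach only later rows make up. A row lasts 1/12 s, in which the tool goes at most 41.7 mm and 7.16 degrees, less where a joint would pass 70% of its speed; a pose out of reach is approached as far as the arm can. A call with a number of a shift or a turn outside -1 to 1 is refused whole. A call with a gripper value outside its range is refused whole. "jaw" is the closure, from -1 (fully open) to 1 (shut), set as the call begins (left out, the last holds). The fingers move at their own pace and stop on an object; "force" is the grip in N (left out, the last holds). Time passes only in rows, so rows that repeat a pose let the fingers close. It gives the time, the measured TCP pose, the force, the opening and the grip force at its end, in the units of the state.
- sensors.get_state(): the state, without advancing time (a new reading comes with each control period).
- eyes.snapshot(name): name is "scene" or "side" or "wrist"; returns (picture, depth): 384x512x3 uint8, red, green, blue; 384x512 float32, m along the optical axis (not along the pixel's ray), 0 where there is no reading.
- eyes.calibration(name): a dict with "fov_y" (degrees; the focal length in pixels is half the picture's height over the tangent of half this angle, whatever the lens; pixels are square), "cx", "cy" (the principal point, pixels), "world_from_camera" (4x4, takes a point from camera to world coordinates). Camera axes: x right, y down, z forward; pixel columns grow to the right and rows downward; lengths in m; the calibration is good to about 2 mm. A picture is of the moment at which its call begins: read the wrist's pose just before it. calibration takes no time and is no camera call; for the wrist camera it gives the pose at the moment of the call.
- finish_job(): hands the job in; it is judged then, once.
The state is a dict: "clock": time; "q": joint angles; "qd": joint speeds; "joint_torque": joint torques, N m; "tool_pos": TCP position; "eef_rot": TCP orientation; "contact_force": force on the tool from outside, world axes, zero at the start; "moment": the same for the moment, N m; "opening": opening from 0.0 (shut) to 1.0 (fully open); "finger_force": force on a finger pad.
Only numpy, scipy, OpenCV 4.12 (cv2) and the standard library are available. Lean on these libraries where they do the work, as an engineer would, in place of code of your own. Each camera call takes 0.05 s, during which the arm holds its last target. There are 200 camera calls.

### The job

Lift the pocket router up and off its hook without dragging on the hook, and lower it gently, upright and without dropping it, all the way into the slot of the white charging dock with its orange port strip facing the dock's red button. Once it stands there and you have let go, press the red button fully down and release it. Leave the cup and saucer, the desk router and the pen pot where they are.

Things in the scene. Friction and masses are not known exactly. Their poses are not given: they have to be found in the camera images.
- pocket_router: Loose black box, 26 (x) by 48 (y) by 80 mm tall, about 0.18 kg, orange port strip on its -x face and the top edge there. Origin: centre of its underside. Rigid grey loop on top, in its y-z plane, centred: inside 24 mm wide, 24 mm high (z 80 to 104), outside 34 mm wide, top at z 109, 6 mm thick. Starts hanging upright by the loop, underside 70 mm above the table, axes about along the stand's
- port_face (a point): Centre of the orange port strip on the pocket router's -x face, 58 mm above its underside
- loop (a point): Underside of the loop's top bar, on the pocket router's centre line, 104 mm above its underside
- stand: Fixed steel hook stand; origin: centre of the underside of its 130 (x) by 100 (y) by 12 mm base. A 12 mm square post at x = +50 mm rises to z = 172. From it a level strip, 10 mm wide, 4 mm thick, top at z = 174, runs along its -x on y = 0 to an upturned tip at x = -35, which rises to z = 182. The hook is open to the stand's -x
- hook_seat (a point): On top of the hook strip, where the loop's bar hangs (give or take 8 mm along the strip): 20 mm to -x of the stand's origin and 174 mm up, 12 mm behind the upturned tip; axes as the stand's
- dock: Fixed white charging dock, a block 160 mm (x) by 90 mm (y) by 36 mm high; origin at the centre of its underside. A slot in its top for the pocket router lies 35 mm to +x of the origin; a red push button stands on its top 50 mm to -x of the origin
- dock_hole0 (a point): Centre of the slot's mouth, at the dock's top face (36 mm up). Slot 30 mm in the dock's x by 52 mm in its y, 26 mm deep, flat floor, rim chamfered 3 mm; axes as the dock's, so -x points to the button. Fully seated, the pocket router's underside lies on the floor, 26 mm below this point
- dock_button_top (a point): Centre of the red button's top face, 28 mm across; it moves down with the button
- dock_button (a joint): Travel of the red button in m: 0 is up, 0.006 fully down; the spring needs about 5 N to be fully down and pushes it up again when released
- saucer: White saucer, 124 mm across, 14 mm high; loose, between stand and dock; origin at the centre of its underside. Leave it alone
- cup: White cup with a handle (at its +y), 72 mm across, 62 mm high, standing on the saucer; loose; origin at the centre of its underside. Leave it alone
- desk_router: Flat black desk router, 110 mm (x) by 180 mm (y), 35 mm high, on four feet, with two upright antennas up to 148 mm high on its -x side, 69 mm from the centre and 75 mm to either side; loose; origin at the centre of its underside. Leave it alone
- pen_pot: Blue open pot, 72 mm across, 90 mm high; loose; origin at the centre of its underside. Leave it alone

How it is judged:
On the way, in this order (a step that is already met when the one before it is completed fails the run):
1. the pocket router is off the hook: its loop more than 60 mm from the hook's seat, held up in the air (distance between loop and hook_seat above 0.06 m and height (world z) of pocket_router above 0.05 m), for 0.1 s.
2. the pocket router stands fully in the dock's slot, port strip to the button, and is let go (horizontal distance between pocket_router and dock_hole0 below 0.006 m and z of pocket_router in the frame of dock_hole0 below -0.022 m and x of port_face in the frame of dock_hole0 below -0.007 m and angle between pocket_router's own z axis and vertical below 0.1 rad and contact force between the fingers and pocket_router below 0.2 N), for 0.2 s.
3. the red button is pressed down (at least 4.5 of its 6 mm) (value of joint dock_button above 0.0045 m), for 0.05 s.
4. the red button is released (value of joint dock_button below 0.002 m), for 0.1 s.
At the end, for the whole second after the job is handed in: The pocket router rests in the slot: within 6 mm of its centre, underside over 22 mm below the mouth, within 0.1 rad of upright, port strip on the button's side. The button is up (below 2 mm). Saucer, cup, desk router and pen pot within 30 mm of their starts, the cup within 0.2 rad of upright (horizontal distance between pocket_router and dock_hole0 below 0.006 m and z of pocket_router in the frame of dock_hole0 below -0.022 m and x of port_face in the frame of dock_hole0 below -0.007 m and angle between pocket_router's own z axis and vertical below 0.1 rad and linear speed of pocket_router below 0.02 m/s and value of joint dock_button below 0.002 m and distance of each of saucer, cup, desk_router, pen_pot from where it was at the start of the episode below 0.03 m and angle between cup's own z axis and vertical below 0.2 rad); the robot touches nothing.
It fails at once if the hook is wrenched: more than 20 N between the pocket router and the stand (contact force between pocket_router and stand above 20 N).
It fails at once if the pocket router is rammed: more than 40 N between it and the dock (contact force between pocket_router and dock above 40 N).
It fails at once if the pocket router is dropped: it moves faster than 0.5 m/s (a fall of about 13 mm) with no finger on it (contact force between the fingers and pocket_router below 0.1 N and linear speed of pocket_router above 0.5 m/s).
It fails at once if the cup is tipped, or the cup, saucer, desk router or pen pot is pushed more than 30 mm (angle between cup's own z axis and vertical above 0.4 rad or distance of any of cup, saucer, desk_router, pen_pot from where it was at the start of the episode above 0.03 m).
It also fails if it takes over 59 s, if anything falls off the work surface, if the arm or the gripper's body presses on something with over 40 N, if the wrist force passes 120 N, or if a joint passes its speed limit or range.

## Working session

There is one attempt and no reset: what is moved stays moved. The work goes in short steps, Python scripts to look and compute and a tool call to move; the robot and the scene stay as the last step left them, time stands still between calls to the robot, and variables do not carry over. Pictures are saved under pics/ and viewed, at most 10 in all, crops included, and the job is handed in when it is done.

Besides the shell and the picture viewer there is one more tool, called after "Call:" by a JSON object that holds its "op" and its "data". send_rows: Moves the arm, as the interface text tells. Scaled input: -1 to 1 covers 30 cm each way for a shift and 2 pi rad each way for a turn. Its arguments: {"type":"object","properties":{"rows":{"type":"string"},"jaw":{"type":"number"},"force":{"type":"number"}},"required":["rows"]}

```bash
mkdir -p pics; ls
cat > h.py <<'E'
import numpy as np,cv2
from plant import sensors,eyes,finish_job
def snap(n,f=None):
    c=eyes.calibration(n);p,d=eyes.snapshot(n)
    np.savez(f'{n}.npz',p=p,d=d,T=c['world_from_camera'],f=192/np.tan(np.radians(c['fov_y'])/2),cx=c['cx'],cy=c['cy'])
    if f: cv2.imwrite(f'pics/{f}.png',p[:,:,::-1])
def cloud(n):
    z=np.load(f'{n}.npz');d=z['d'];v,u=np.mgrid[:384,:512]
    P=np.stack([(u-z['cx'])/z['f']*d,(v-z['cy'])/z['f']*d,d],-1)
    W=P@z['T'][:3,:3].T+z['T'][:3,3]; W[d==0]=np.nan
    return z['p'],W
E
python3 - <<'E'
from h import *
snap('scene','a');snap('side','b')
a=cv2.imread('pics/a.png');b=cv2.imread('pics/b.png')
cv2.imwrite('pics/ab.png',cv2.resize(np.vstack([a,b]),None,fx=.78,fy=.78))
s=sensors.get_state();print(s)
for n in('scene','side'):print(eyes.calibration(n))
E
```

```text
pics
{'clock': 0.1, 'q': array([-1.07115286,  0.68989957, -0.19450478,  1.56621304,  0.15726531,
        0.90247844, -0.2150995 ]), 'qd': array([-8.60049555e-05, -3.61116823e-03, -5.06838534e-04, -2.11859192e-03,
        1.99774141e-04,  5.80186468e-04, -1.04322440e-03]), 'joint_torque': array([-2.25396710e-03, -5.28498495e+01, -1.27142821e+00, -1.53838098e+01,
       -5.25957718e-02,  1.95940411e-03,  6.10590814e-05]), 'tool_pos': array([0.28050748, 0.55785058, 0.21019739]), 'eef_rot': array([ 2.30801727e-01,  9.73000469e-01, -7.94493705e-04, -1.38852574e-04]), 'contact_force': array([ 0.71435952,  0.94069451, -0.04559114]), 'moment': array([ 0.01041351, -0.07592866,  0.02435753]), 'finger_force': 0.0, 'opening': 1.00120674234106}
{'fov_y': 52.598980953880364, 'cx': 254.99534645798448, 'cy': 188.6077910241001, 'world_from_camera': array([[ 0.1077863 ,  0.63473086, -0.76517896,  1.42650694],
       [ 0.99417197, -0.067229  ,  0.08427544, -0.07761924],
       [ 0.00205   , -0.76980322, -0.638278  ,  0.8040893 ],
       [ 0.        ,  0.        ,  0.        ,  1.        ]])}
{'fov_y': 51.75849436310881, 'cx': 253.51678101221006, 'cy': 193.32470454596586, 'world_from_camera': array([[-0.99272714, -0.0859859 ,  0.08425707,  0.54347961],
       [-0.11994309,  0.766439  , -0.63101895,  0.67043217],
       [-0.01031917, -0.63653569, -0.77117821,  0.96150881],
       [ 0.        ,  0.        ,  0.        ,  1.        ]])}
```

View pics/a.png

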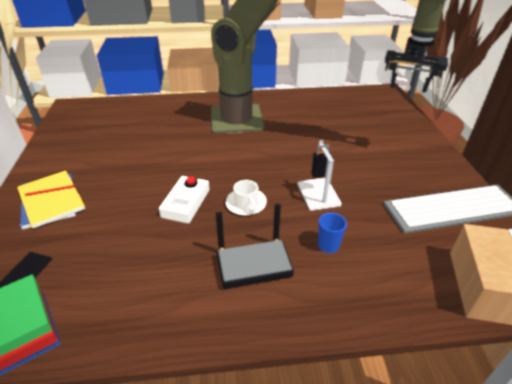

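View pics/b.png

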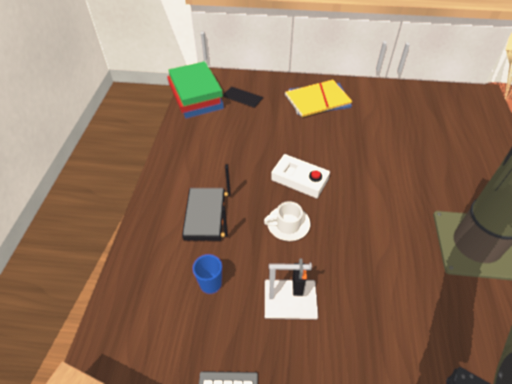

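Scene: arm at top, stand with the black router at (320,165–200), dock at (185,200) with red button (191,182), cup (246,195), desk router (253,262), pot (331,232). Side view: stand (291,290), dock (300,175), button (316,176), cup (288,220).

```bash
cat > m.py <<'E'
from h import *
for n in('scene','side'):
    p,W=cloud(n);p=p.astype(int);hsv=cv2.cvtColor(p.astype(np.uint8),cv2.COLOR_RGB2HSV)
    white=(hsv[...,2]>150)&(hsv[...,1]<60)
    x,y,z=W[...,0],W[...,1],W[...,2]
    box=(x>.35)&(x<.85)&(y>-.35)&(y<.35)
    def rect(m,s):
        m=m.astype(np.uint8);k,l,st,c=cv2.connectedComponentsWithStats(m)
        for i in range(1,k):
            if st[i,4]>60:
                q=W[l==i];r=cv2.minAreaRect(q[:,:2].astype(np.float32));print(n,s,st[i,4],c[i].round(),'med',np.median(q,0).round(4),'rect',np.round(r[0],4),np.round(r[1],4),round(r[2],1))
    rect(white&box&(z>.029)&(z<.045),'z36')
    rect(white&box&(z>.006)&(z<.02),'z12')
    red=(hsv[...,1]>170)&(hsv[...,2]>110)&((hsv[...,0]<7)|(hsv[...,0]>172))&box
    q=W[red];print(n,'red',len(q),np.nanmedian(q,0),np.nanmax(q,0))
    org=(hsv[...,1]>150)&(hsv[...,2]>110)&(hsv[...,0]>=7)&(hsv[...,0]<22)&box&(z>.05)
    q=W[org];print(n,'org',len(q),np.nanmedian(q,0))
    hi=box&(y>.02)&(z>.165)&(z<.2);q=W[hi];print(n,'hi',len(q),cv2.minAreaRect(q[:,:2].astype(np.float32)))
    print(np.c_[q.round(3),p[hi]][::max(1,len(q)//25)])
E
python3 m.py
python3 - <<'E'
from h import *
a=cv2.imread('pics/a.png');b=cv2.imread('pics/b.png')
r=lambda i:cv2.resize(i,None,fx=5,fy=5,interpolation=cv2.INTER_CUBIC)
cv2.imwrite('pics/c.png',np.hstack([r(a[130:220,285:360]),r(b[250:340,255:330])]))
E
```

```text
scene z36 876 [183. 197.] med [ 0.5159 -0.1983  0.0353] rect [ 0.5071 -0.195 ] [0.0936 0.1648] 67.2
scene z36 73 [245. 189.] med [ 0.5022 -0.007   0.0369] rect [ 0.5057 -0.0073] [0.0553 0.0189] 84.9
scene z36 65 [242. 201.] med [ 0.5646 -0.0216  0.0374] rect [ 0.56   -0.0231] [0.0528 0.0163] 64.8
scene z36 1802 [254. 260.] med [ 0.7852 -0.0104  0.0344] rect [ 0.7814 -0.0092] [0.0985 0.1621] 6.4
scene z12 747 [317. 194.] med [0.5221 0.2155 0.0112] rect [0.5133 0.2228] [0.1346 0.1011] 6.2
scene z12 178 [185. 210.] med [ 0.5702 -0.1866  0.0133] rect [ 0.5378 -0.1711] [0.0779 0.181 ] 38.7
scene z12 245 [236. 206.] med [ 0.5584 -0.0443  0.0115] rect [ 0.5474 -0.0409] [0.1191 0.0509] 25.6
scene z12 143 [260. 201.] med [0.5389 0.0347 0.0115] rect [0.5418 0.036 ] [0.0292 0.1014] 78.3
scene red 60 [ 0.46639996 -0.17195489  0.05576179] [ 0.47721341 -0.16008754  0.06054859]
scene org 7 [0.4918972  0.22178093 0.14937829]
scene hi 127 ((0.5242592096328735, 0.22061635553836823), (0.033655982464551926, 0.09398289769887924), 85.29553985595703)
[[4.79e-01 2.17e-01 1.80e-01 1.61e+02 1.42e+02 1.35e+02]
[... 3344 characters left out ...]
2e+02 2.20e+02]
 [4.94e-01 2.27e-01 1.76e-01 1.94e+02 1.90e+02 1.86e+02]
 [5.67e-01 2.35e-01 1.72e-01 2.03e+02 1.97e+02 1.93e+02]
 [5.47e-01 2.34e-01 1.74e-01 1.98e+02 1.91e+02 1.86e+02]
 [5.27e-01 2.32e-01 1.74e-01 2.04e+02 1.97e+02 1.91e+02]
 [5.07e-01 2.28e-01 1.71e-01 2.05e+02 2.00e+02 1.96e+02]
 [4.87e-01 2.26e-01 1.72e-01 2.13e+02 2.06e+02 2.01e+02]
 [5.58e-01 2.36e-01 1.70e-01 1.89e+02 1.83e+02 1.79e+02]
 [5.11e-01 2.30e-01 1.69e-01 1.42e+02 1.38e+02 1.36e+02]
 [4.92e-01 2.30e-01 1.73e-01 1.96e+02 1.58e+02 1.44e+02]
 [5.62e-01 2.37e-01 1.66e-01 1.88e+02 1.84e+02 1.81e+02]
 [5.00e-01 2.42e-01 1.80e-01 1.13e+02 1.14e+02 1.11e+02]
 [4.99e-01 2.42e-01 1.66e-01 1.11e+02 1.12e+02 1.10e+02]]
```

View pics/c.png

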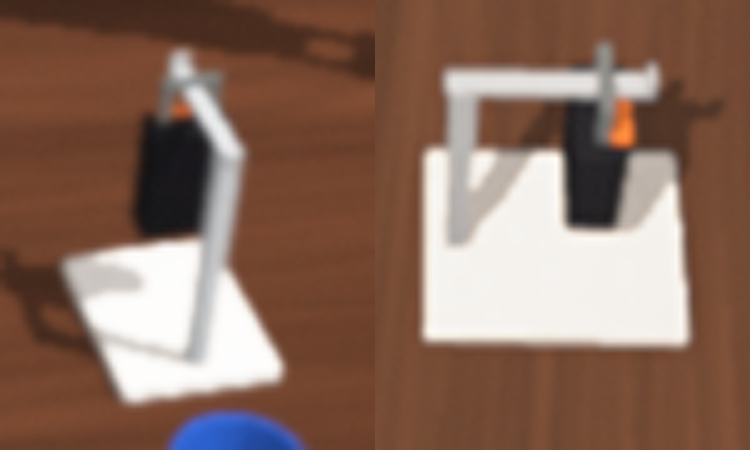

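The crops agree with the fitted stand (yaw about 6°, origin (0.513, 0.2225)). The loop hangs at about x=0.501 and the orange strip faces -x. The dock has yaw of about -22.6°.

```bash
cat >> h.py <<'E'
from scipy.spatial.transform import Rotation as R
def go(x,y,z,yd):
    s=sensors.get_state();M=R.from_quat(s['eef_rot']).as_matrix()
    d=M.T@(np.array([x,y,z])-s['tool_pos'])
    cur=np.degrees(np.arctan2(M[1,1],M[0,1]));t=-(yd-cur)
    print('t',round(s['clock'],2),'pos',s['tool_pos'].round(4),'yaw',round(cur,2),'tilt',M[:,2].round(4),'row',(d/.3).round(4),round(t/360,4),'F',s['contact_force'].round(1),'grip',s['finger_force'],'op',s['opening'],'q7',s['q'][6].round(2))
E
python3 -c "
from h import *
go(.40,.40,.30,80);go(.50,.222,.30,96)"
```

```text
t 0.1 pos [0.2805 0.5579 0.2102] yaw 63.31 tilt [-6.0e-04 -1.5e-03 -1.0e+00] row [-0.5922 -0.2917 -0.2988] -0.0464 F [ 0.7  0.9 -0. ] grip 0.0 op 1.00120674234106 q7 -0.22
t 0.1 pos [0.2805 0.5579 0.2102] yaw 63.31 tilt [-6.0e-04 -1.5e-03 -1.0e+00] row [-1.1565 -0.6721 -0.2981] -0.0908 F [ 0.7  0.9 -0. ] grip 0.0 op 1.00120674234106 q7 -0.22
```

Call:
{"op": "send_rows", "data": {"rows": "0 0 -0.15 0;-0.15 -0.08 -0.3 -0.0464;-0.59 -0.29 -0.3 -0.0464;-0.59 -0.29 -0.3 -0.0464;-0.59 -0.29 -0.3 -0.0464;-0.59 -0.29 -0.3 -0.0464;-0.59 -0.29 -0.3 -0.0464;-0.59 -0.29 -0.3 -0.0464;-0.59 -0.29 -0.3 -0.0464", "jaw": -1}}

```text
clock: 0.85
tool_pos: [0.3992, 0.4015, 0.3007]
eef_rot: [0.087, 0.996, 0.0, -0.001]
contact_force: [0.9, 0.7, -0.6]
opening: 1.0
finger_force: 0.0
```

```bash
python3 -c "
from h import *
go(.50,.222,.30,96)"
```

```text
t 0.85 pos [0.3992 0.4015 0.3007] yaw 80.01 tilt [-1.e-03  4.e-04 -1.e+00] row [-0.4346 -0.5311  0.0017] -0.0444 F [ 0.9  0.7 -0.6] grip 0.0 op 0.9995232938567598 q7 0.36
```

Call:
{"op": "send_rows", "data": {"rows": "-0.435 -0.53 0 -0.0444;-0.435 -0.53 0 -0.0444;-0.435 -0.53 0 -0.0444;-0.435 -0.53 0 -0.0444;-0.435 -0.53 0 -0.0444;-0.435 -0.53 0 -0.0444;-0.435 -0.53 0 -0.0444;-0.435 -0.53 0 -0.0444"}}

```text
clock: 1.52
tool_pos: [0.4996, 0.2246, 0.3007]
eef_rot: [-0.054, 0.999, 0.001, -0.001]
contact_force: [0.5, 0.0, -0.7]
opening: 0.998
finger_force: 0.0
```

Run:
```python
from h import *
go(.50,.222,.30,96)
snap('wrist')
p,W=cloud('wrist')
cv2.imwrite('pics/w1.png',cv2.resize(p[:,:,::-1],None,fx=1.5,fy=1.5))
x,y,z=W[...,0],W[...,1],W[...,2]
box=(x>.4)&(x<.65)&(y>.12)&(y<.33)
for lo,hi in((.006,.02),(.14,.156),(.168,.176),(.176,.19)):
    q=W[box&(z>lo)&(z<hi)]
    if len(q)>5:
        print(lo,len(q),np.median(q,0).round(4),cv2.minAreaRect(q[:,:2].astype(np.float32)),q.min(0).round(4),q.max(0).round(4))
c=eyes.calibration('wrist');print(c)
```

```text
t 1.52 pos [0.4996 0.2246 0.3007] yaw 96.19 tilt [-0.0011  0.0017 -1.    ] row [-0.0006 -0.0086  0.0024] 0.0005 F [ 0.5  0.  -0.7] grip 0.0 op 0.9978734039979661 q7 0.96
0.006 3501 [0.4883 0.222  0.0109] ((0.5107529759407043, 0.22574405372142792), (0.1302822083234787, 0.10006994009017944), 5.586700916290283) [0.4423 0.1711 0.0061] [0.5794 0.2813 0.0144]
0.14 542 [0.4934 0.2289 0.1489] ((0.5196081399917603, 0.2268935889005661), (0.07046467065811157, 0.04646332561969757), 5.773802280426025) [0.4828 0.2006 0.1413] [0.5552 0.2488 0.1557]
0.168 671 [0.5245 0.2273 0.173 ] ((0.5219718217849731, 0.22294119000434875), (0.03179319575428963, 0.0928197056055069), 87.02420043945312) [0.4757 0.2083 0.1683] [0.5687 0.2404 0.176 ]
0.176 223 [0.4968 0.2236 0.1778] ((0.48800984025001526, 0.22358569502830505), (0.024520128965377808, 0.03374779596924782), 5.795461654663086) [0.4754 0.2075 0.176 ] [0.5019 0.2416 0.1825]
{'fov_y': 67.0871104476441, 'cx': 253.26502229684493, 'cy': 186.6194744330021, 'world_from_camera': array([[-0.109578  ,  0.9499744 ,  0.29247446,  0.42299015],
       [ 0.9939772 ,  0.10431046,  0.03359529,  0.21675268],
       [ 0.00140652,  0.29439425, -0.95568303,  0.47373312],
       [ 0.        ,  0.        ,  0.        ,  1.        ]])}
```

View pics/w1.png

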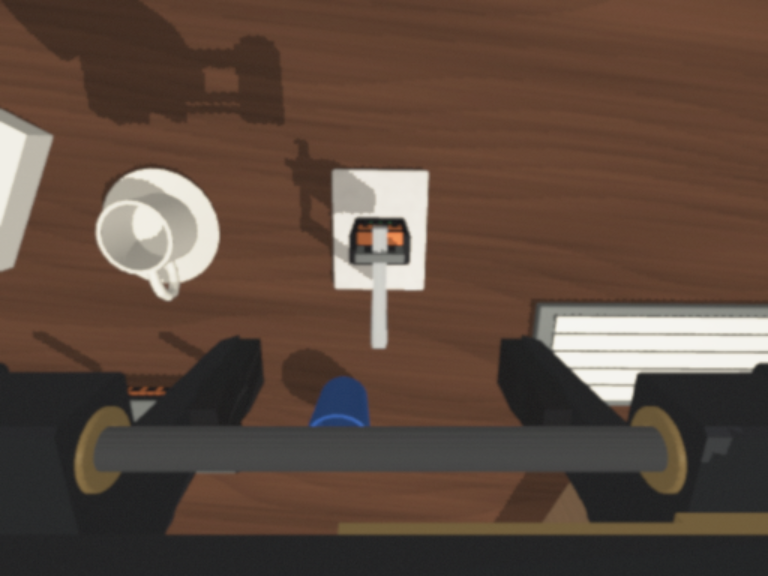

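The wrist view shows the router at (380,240) with the orange strip on its -x side and the hook strip along image column 380. The measured router centre is about (0.4985, 0.2245), top at 0.149, yaw 5.8°. This matches the side views, so I'll descend.

```bash
python3 -c "
from h import *
go(.4985,.2243,.125,95.8)"
```

```text
t 1.57 pos [0.4993 0.2251 0.3008] yaw 96.27 tilt [-0.001   0.0018 -1.    ] row [ 0.0025 -0.0034  0.5861] 0.0013 F [-1.1  0.8  0.7] grip 0.0 op 0.9954363843051964 q7 0.96
```

Call:
{"op": "send_rows", "data": {"rows": "0.002 -0.003 0.1 0.001;0.002 -0.003 0.2 0.001;0.002 -0.003 0.3 0.001;0.002 -0.003 0.36 0.001;0.002 -0.003 0.4 0.001;0.002 -0.003 0.4 0.001"}}

```text
clock: 2.07
tool_pos: [0.4972, 0.223, 0.1784]
eef_rot: [-0.052, 0.999, -0.0, -0.003]
contact_force: [-0.4, -1.0, 0.1]
opening: 0.997
finger_force: 0.0
```

```bash
python3 -c "
from h import *
go(.4985,.2243,.125,95.8)"
```

```text
t 2.07 pos [0.4972 0.223  0.1784] yaw 95.93 tilt [-0.0053 -0.0011 -1.    ] row [-0.0056  0.0041  0.1781] 0.0004 F [-0.4 -1.   0.1] grip 0.0 op 0.9967454702474474 q7 0.88
```

Call:
{"op": "send_rows", "data": {"rows": "-0.003 0.004 0.05 0;-0.003 0.004 0.1 0;-0.003 0.004 0.14 0;-0.003 0.004 0.165 0;-0.003 0.004 0.178 0;-0.003 0.004 0.178 0;-0.003 0.004 0.178 0"}}

```text
clock: 2.65
tool_pos: [0.5012, 0.2232, 0.1282]
eef_rot: [-0.05, 0.999, 0.0, 0.0]
contact_force: [0.0, 0.3, 0.7]
opening: 0.999
finger_force: 0.0
```

Run:
```python
from h import *
go(.4985,.2243,.125,95.8)
snap('wrist');snap('side')
p=np.load('wrist.npz')['p'];b=np.load('side.npz')['p'][220:340,220:360]
cv2.imwrite('pics/w2.png',np.hstack([cv2.resize(p[:,:,::-1],(400,300)),cv2.resize(b[:,:,::-1],(350,300))]))
```

```text
t 2.65 pos [0.5012 0.2232 0.1282] yaw 95.69 tilt [ 9.e-04  8.e-04 -1.e+00] row [0.0086 0.0047 0.0105] -0.0003 F [0.  0.3 0.7] grip 0.0 op 0.9990996255234654 q7 0.84
```

View pics/w2.png

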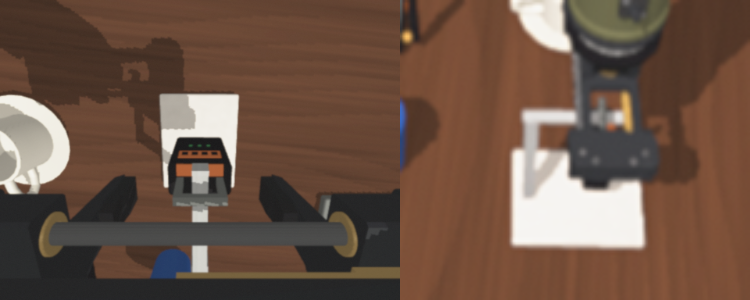

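Wrist view: the router sits centrally between the open fingers (fingers at columns 115 and 280, router at 200). The side view shows nothing touching the hook. A fine adjustment comes next, then the grip.

Call:
{"op": "send_rows", "data": {"rows": "0.005 0.003 0.007 0;0.005 0.003 0.007 0;0.005 0.003 0.007 0"}}

```text
clock: 3.0
tool_pos: [0.4994, 0.2232, 0.1256]
eef_rot: [-0.049, 0.999, 0.0, 0.0]
contact_force: [-0.4, 0.1, 0.2]
opening: 0.999
finger_force: 0.0
```

Run:
```python
from h import *
go(.4985,.2243,.125,95.8)
snap('wrist')
go(.4985,.2243,.125,95.8)
p,W=cloud('wrist')
x,y,z=W[...,0],W[...,1],W[...,2]
box=(x>.4)&(x<.53)&(y>.19)&(y<.26)
for lo,hi in((.143,.156),(.176,.19)):
    q=W[box&(z>lo)&(z<hi)]
    print(lo,len(q),np.median(q,0).round(4),cv2.minAreaRect(q[:,:2].astype(np.float32)),q.min(0).round(4),q.max(0).round(4))
```

```text
t 3.0 pos [0.4994 0.2232 0.1256] yaw 95.65 tilt [ 2.e-04  2.e-04 -1.e+00] row [0.0025 0.004  0.002 ] -0.0004 F [-0.4  0.1  0.2] grip 0.0 op 0.999429942801669 q7 0.84
t 3.05 pos [0.4994 0.2231 0.1256] yaw 95.64 tilt [ 1.e-04  1.e-04 -1.e+00] row [0.0026 0.0043 0.0019] -0.0004 F [-0.1  0.9 -0.2] grip 0.0 op 1.0034877600995493 q7 0.84
0.143 2276 [0.4933 0.22   0.149 ] ((0.4968069791793823, 0.2244029939174652), (0.025938766077160835, 0.04826485738158226), 5.120960235595703) [0.4821 0.2    0.143 ] [0.5117 0.249  0.156 ]
0.176 1193 [0.4965 0.2234 0.178 ] ((0.4883648753166199, 0.22355696558952332), (0.026374541223049164, 0.03400213643908501), 5.380856037139893) [0.4749 0.2074 0.176 ] [0.5031 0.2416 0.1829]
```

Call:
{"op": "send_rows", "data": {"rows": "0.008 0.0045 0 0.001;0.008 0.0045 0 0.001;0.008 0.0045 0 0.001;0.008 0.0045 0 0.001"}}

```text
clock: 3.38
tool_pos: [0.4969, 0.2242, 0.1255]
eef_rot: [-0.046, 0.999, 0.0, 0.0]
contact_force: [0.7, 0.7, -0.4]
opening: 1.002
finger_force: 0.0
```

Call:
{"op": "send_rows", "data": {"rows": "0 0 0 0;0 0 0 0;0 0 0 0;0 0 0 0;0 0 0 0;0 0 0 0;0 0 0 0;0 0 0 0;0 0 0 0;0 0 0 0", "jaw": 1, "force": 20}}

```text
clock: 4.22
tool_pos: [0.4969, 0.2242, 0.1255]
eef_rot: [-0.046, 0.999, 0.0, 0.0]
contact_force: [0.0, -0.0, 0.1]
opening: 0.379
finger_force: 20.0
```

```bash
python3 -c "
from h import *
go(.4985,.2243,.155,95.8)"
```

```text
t 4.22 pos [0.4969 0.2242 0.1255] yaw 95.28 tilt [ 1.e-04  1.e-04 -1.e+00] row [-0.0052 -0.0002 -0.0985] -0.0014 F [ 0.  -0.   0.1] grip 19.999497598037124 op 0.3791072238091258 q7 0.83
```

Opening 0.379 doesn't match 48 of 88 mm (0.545), so I'll look before lifting.

Run:
```python
from h import *
snap('wrist');snap('scene')
p,W=cloud('wrist')
b=np.load('scene.npz')['p'][110:230,270:400]
cv2.imwrite('pics/w3.png',np.hstack([cv2.resize(p[100:330,120:400,::-1],(420,345)),cv2.resize(b[:,:,::-1],(374,345))]))
x,y,z=W[...,0],W[...,1],W[...,2]
box=(x>.4)&(x<.53)&(y>.19)&(y<.26)
for lo,hi in((.143,.156),(.176,.19)):
    q=W[box&(z>lo)&(z<hi)]
    print(lo,len(q),np.median(q,0).round(4),cv2.minAreaRect(q[:,:2].astype(np.float32)),q.min(0).round(4),q.max(0).round(4))
```

```text
0.143 1840 [0.4901 0.2278 0.1491] ((0.4971708357334137, 0.2238682359457016), (0.02566833235323429, 0.05698326602578163), 5.109859466552734) [0.4827 0.1945 0.143 ] [0.5105 0.2512 0.156 ]
0.176 2505 [0.4895 0.2232 0.1788] ((0.4903811514377594, 0.2241496741771698), (0.030052799731492996, 0.06613713502883911), 5.944475173950195) [0.4752 0.1908 0.176 ] [0.5072 0.2566 0.19  ]
```

View pics/w3.png

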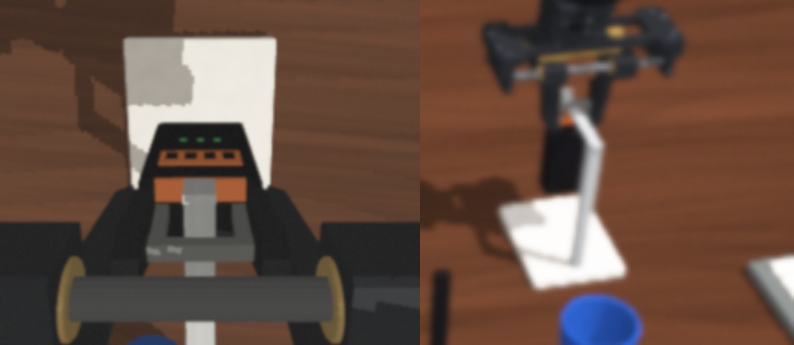

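The fingers hold the router's body on both sides. The loop and hook are untouched and the router hasn't moved, so the opening scale is simply nonlinear. Next I lift 13 mm and slide out along -x.

Call:
{"op": "send_rows", "data": {"rows": "0 0 -0.01 0;0 0 -0.02 0;0 0 -0.03 0;0 0 -0.04 0;0 0 -0.0433 0;0 0 -0.0433 0;0 0 -0.0433 0;0 0 -0.0433 0", "force": 25}}

```text
clock: 4.98
tool_pos: [0.4968, 0.2241, 0.1383]
eef_rot: [-0.046, 0.999, 0.0, -0.0]
contact_force: [-0.3, -0.9, -2.0]
opening: 0.381
finger_force: 25.0
```

Run:
```python
from h import *
go(.42,.22,.1385,95.3)
snap('wrist')
p,W=cloud('wrist')
x,y,z=W[...,0],W[...,1],W[...,2]
box=(x>.4)&(x<.53)&(y>.205)&(y<.245)
q=W[box&(z>.155)&(z<.167)];print(len(q),np.median(q,0))
q=W[box&(z>.18)&(z<.2)&(x>.49)];print(len(q),np.median(q,0),q.max(0))
q=W[box&(z>.15)&(z<.2)&(x<.485)&(abs(y-.2215)<.006)];print(len(q),q.max(0),q.min(0))
```

```text
t 4.98 pos [0.4968 0.2241 0.1383] yaw 95.28 tilt [-2.e-04 -0.e+00 -1.e+00] row [ 0.2562  0.0098 -0.0005] -0.0001 F [-0.3 -0.9 -2. ] grip 24.99953594058752 op 0.3806532949767017 q7 0.84
1613 [0.49187912 0.23029854 0.16204049]
1601 [0.49627539 0.22349819 0.190407  ] [0.5072382  0.24338333 0.1990006 ]
373 [0.48499392 0.22747098 0.18317004] [0.47543879 0.21742711 0.16849134]
```

Lifted cleanly: router top at 0.162, loop top at about 0.191, wrist force about its weight. Now I slide out.

Call:
{"op": "send_rows", "data": {"rows": "0.02 0 0 0;0.05 0 0 0;0.08 0 0 0;0.11 0 0 0;0.15 0 0 0;0.19 0 0 0;0.23 0 0 0;0.26 0 0 0;0.28 0 0 0;0.28 0 0 0"}}

```text
clock: 5.87
tool_pos: [0.4115, 0.2162, 0.1385]
eef_rot: [-0.047, 0.999, -0.0, -0.001]
contact_force: [-0.6, 0.2, -2.7]
opening: 0.382
finger_force: 25.0
```

Call:
{"op": "send_rows", "data": {"rows": "0 0 -0.03 0;0 0 -0.08 0;0 0 -0.14 0;0 0 -0.18 0;0 0 -0.2 0;0 0 -0.2 0"}}

```text
clock: 6.37
tool_pos: [0.4144, 0.217, 0.1995]
eef_rot: [-0.046, 0.999, 0.001, 0.001]
contact_force: [-0.7, -0.6, -2.2]
opening: 0.381
finger_force: 25.0
```

Run:
```python
from h import *
go(.44,.0,.2,81);go(.535,-.205,.2,67.3)
```

```text
t 6.37 pos [0.4144 0.217  0.1995] yaw 95.24 tilt [ 0.0028  0.0017 -1.    ] row [-0.0187 -0.728  -0.0027] 0.0396 F [-0.7 -0.6 -2.2] grip 24.99959654174745 op 0.38127735111923466 q7 0.79
t 6.37 pos [0.4144 0.217  0.1995] yaw 95.24 tilt [ 0.0028  0.0017 -1.    ] row [-0.2716 -1.4374 -0.003 ] 0.0776 F [-0.7 -0.6 -2.2] grip 24.99959654174745 op 0.38127735111923466 q7 0.79
```

Call:
{"op": "send_rows", "data": {"rows": "0 -0.04 0 0.003;-0.005 -0.11 0 0.008;-0.01 -0.2 0 0.013;-0.015 -0.29 0 0.018;-0.018 -0.38 0 0.023;-0.018 -0.47 0 0.028;-0.018 -0.56 0 0.033;-0.018 -0.64 0 0.038;-0.018 -0.7 0 0.04;-0.018 -0.728 0 0.04"}}

```text
clock: 7.2
tool_pos: [0.4375, -0.0046, 0.1974]
eef_rot: [0.082, 0.997, -0.001, -0.001]
contact_force: [-0.3, -0.5, -2.3]
opening: 0.38
finger_force: 25.0
```

Run:
```python
from h import *
go(.538,-.206,.2,67.4)
```

```text
t 7.2 pos [ 0.4375 -0.0046  0.1974] yaw 80.54 tilt [-0.0028 -0.0021 -1.    ] row [-0.4406 -0.6071 -0.0083] 0.0365 F [-0.3 -0.5 -2.3] grip 24.999825563281775 op 0.38029836292515745 q7 1.04
```

Call:
{"op": "send_rows", "data": {"rows": "-0.03 -0.04 -0.01 0.003;-0.08 -0.11 -0.01 0.008;-0.14 -0.19 -0.01 0.013;-0.2 -0.27 -0.01 0.018;-0.26 -0.35 -0.01 0.023;-0.32 -0.43 -0.01 0.028;-0.38 -0.52 -0.01 0.033;-0.42 -0.58 -0.01 0.0365;-0.44 -0.607 -0.01 0.0365;-0.44 -0.607 -0.01 0.0365"}}

```text
clock: 8.03
tool_pos: [0.5402, -0.2035, 0.2003]
eef_rot: [0.194, 0.981, -0.0, -0.0]
contact_force: [-0.7, 1.1, -3.2]
opening: 0.381
finger_force: 25.0
```

```bash
cat > d.py <<'E'
from h import *
go(.539,-.207,.2,67.4)
snap('wrist');snap('scene');snap('side')
for n in('wrist','scene','side'):
    p,W=cloud(n);hsv=cv2.cvtColor(p,cv2.COLOR_RGB2HSV);x,y,z=W[...,0],W[...,1],W[...,2]
    box=(x>.38)&(x<.66)&(y>-.32)&(y<-.08)
    white=(hsv[...,2]>120)&(hsv[...,1]<60)
    q=W[box&(z>.030)&(z<.042)&white];print(n,len(q),cv2.minAreaRect(q[:,:2].astype(np.float32)))
    red=(hsv[...,1]>170)&(hsv[...,2]>110)&((hsv[...,0]<7)|(hsv[...,0]>172))&box&(z<.07)
    q=W[red]
    if len(q):t=q[q[:,2]>np.percentile(q[:,2],60)-.002];print('red',len(q),np.median(t,0),cv2.minEnclosingCircle(t[:,:2].astype(np.float32)))
p,W=cloud('wrist')
w=cv2.resize(p[:,:,::-1],(400,300));b=np.load('side.npz')['p'][90:230,220:390]
cv2.imwrite('pics/w4.png',np.hstack([w,cv2.resize(b[:,:,::-1],(364,300))]))
E
python3 d.py
```

```text
t 8.03 pos [ 0.5402 -0.2035  0.2003] yaw 67.59 tilt [-8.e-04 -7.e-04 -1.e+00] row [-0.001  -0.0124  0.0011] 0.0005 F [-0.7  1.1 -3.2] grip 24.999470729380846 op 0.3813707035712468 q7 1.27
wrist 7330 ((0.5058993101119995, -0.19275569915771484), (0.09034647047519684, 0.15927454829216003), 67.64205932617188)
red 540 [ 0.45935152 -0.17378103  0.05695369] ((0.45956265926361084, -0.17402283847332), 0.01330662053078413)
scene 869 ((0.5066998600959778, -0.19491805136203766), (0.0931912213563919, 0.16299469769001007), 67.7867660522461)
red 55 [ 0.46393646 -0.17430277  0.0570842 ] ((0.45967909693717957, -0.17438480257987976), 0.01393153052777052)
side 888 ((0.508126974105835, -0.19281978905200958), (0.0974150002002716, 0.16236045956611633), 68.64715576171875)
red 50 [ 0.46325683 -0.16893871  0.05682532] ((0.46314236521720886, -0.16897837817668915), 0.012704214081168175)
```

View pics/w4.png

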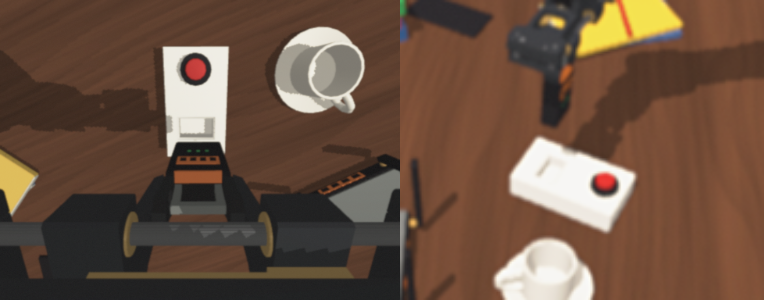

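Wrist view: the dock's slot shows at (197,127) just ahead of the router, with the button at (195,68), and the orange strip faces the button. Next I check the slot's edges in the dock frame from the same picture, along with the router's offset in the grip.

Run:
```python
from h import *
a=np.radians(-22.36);A=np.array([[np.cos(a),np.sin(a)],[-np.sin(a),np.cos(a)]])
for n in('wrist','side','scene'):
    p,W=cloud(n);q=W.reshape(-1,3);q=q[~np.isnan(q[:,0])]
    L=(q[:,:2]-[.5059,-.19276])@A.T*1000;z=q[:,2]*1000
    m=(L[:,0]>5)&(L[:,0]<68)&(abs(L[:,1])<38)&(z<31)&(z>4)
    if m.sum()>5: print(n,'slot<31',m.sum(),'x',np.percentile(L[m,0],[1,5,50,95,99]).round(1),'y',np.percentile(L[m,1],[1,5,50,95,99]).round(1),'z',np.percentile(z[m],[1,50,99]).round(1))
    m=(abs(L[:,0]-35)<30)&(abs(L[:,1])<45)&(z>219)&(z<228)
    if m.sum()>5: 
        r=cv2.minAreaRect(L[m].astype(np.float32));print(n,'routertop',m.sum(),np.median(z[m]),r)
    m=(abs(L[:,0]-35)<30)&(abs(L[:,1])<19)&(z>247)&(z<258)
    if m.sum()>5: 
        r=cv2.minAreaRect(L[m].astype(np.float32));print(n,'loop',m.sum(),np.median(z[m]),r)
    s=(sensors.get_state()['tool_pos'][:2]-[.5059,-.19276])@A.T*1000
print('tcp dock frame',s)
```

```text
wrist slot<31 1036 x [25.  26.2 39.7 50.  50.2] y [-26.  -24.6   0.1  24.6  26. ] z [ 7.3  9.3 30.4]
wrist routertop 2453 223.97811202451487 ((35.96189880371094, 3.538135528564453), (25.802358627319336, 50.13618087768555), 0.44653329253196716)
wrist loop 1401 252.53386223722174 ((32.37948989868164, 0.3740272521972656), (20.011192321777344, 36.38337326049805), 8.9113187789917)
side slot<31 107 x [25.3 29.1 42.7 52.4 53.4] y [-28.  -27.  -14.2   9.8  16.1] z [ 5.9 13.6 30.9]
side routertop 54 224.2019487853249 ((29.01154327392578, 10.725564956665039), (49.389373779296875, 21.30058479309082), 71.95501708984375)
scene slot<31 112 x [17.1 18.7 21.9 33.9 44.3] y [-29.1 -28.5  -9.3  13.   20.3] z [ 8.3 20.5 30.8]
scene routertop 102 223.8894710289651 ((38.47822570800781, 3.8917675018310547), (51.04876708984375, 30.672863006591797), 80.60065460205078)
scene loop 46 252.61774075180332 ((36.566551208496094, 0.8582782745361328), (35.36945343017578, 20.817102432250977), 83.4501724243164)
tcp dock frame [33.25021968  7.28069376]
```

```bash
python3 -c "
from h import *
go(.5383,-.2061,.15,67.64)"
```

```text
t 8.18 pos [ 0.5394 -0.1987  0.2009] yaw 67.91 tilt [-0.0016  0.0021 -1.    ] row [-0.0062 -0.0246  0.1697] 0.0008 F [-0.6  0.1 -3.5] grip 24.99961830675602 op 0.37896025677229334 q7 1.27
```

Call:
{"op": "send_rows", "data": {"rows": "0 0 0 0;0 0 0 0;0 0 0 0;0 0 0 0;0 0 0 0;0 0 0 0"}}

```text
clock: 8.68
tool_pos: [0.5402, -0.2011, 0.2015]
eef_rot: [0.193, 0.981, 0.0, 0.0]
contact_force: [0.6, -0.2, -2.4]
opening: 0.378
finger_force: 25.0
```

```bash
python3 -c "
from h import *
go(.5383,-.2061,.15,67.64)"
```

```text
t 8.68 pos [ 0.5402 -0.2011  0.2015] yaw 67.75 tilt [ 1.e-04  1.e-04 -1.e+00] row [-0.0004 -0.0178  0.1715] 0.0003 F [ 0.6 -0.2 -2.4] grip 24.999580029398203 op 0.3778490750941221 q7 1.27
```

Settled now (oscillation gone). I'll correct and lower to an underside of about 0.060.

Call:
{"op": "send_rows", "data": {"rows": "0 -0.009 0.03 0;0 -0.0178 0.08 0;0 -0.0178 0.13 0;0 -0.0178 0.18 0;0 -0.0178 0.22 0;0 -0.0178 0.25 0;0 -0.0178 0.265 0;0 -0.0178 0.265 0;0 -0.0178 0.265 0;0 -0.0178 0.265 0"}}

```text
clock: 9.52
tool_pos: [0.5388, -0.2064, 0.1225]
eef_rot: [0.193, 0.981, -0.0, 0.001]
contact_force: [0.7, 0.7, -1.6]
opening: 0.378
finger_force: 25.0
```

```bash
cat > e.py <<'E'
from h import *
snap('wrist');go(.5383,-.2061,.065,67.64)
a=np.radians(-22.36);A=np.array([[np.cos(a),np.sin(a)],[-np.sin(a),np.cos(a)]])
p,W=cloud('wrist');q=W.reshape(-1,3);q=q[~np.isnan(q[:,0])]
L=(q[:,:2]-[.5059,-.19276])@A.T*1000;z=q[:,2]*1000
zt=1000*sensors.get_state()['tool_pos'][2]+24.5
m=(abs(L[:,0]-35)<30)&(abs(L[:,1])<45)&(abs(z-zt)<4);print('top z',np.median(z[m]),cv2.minAreaRect(L[m].astype(np.float32)),np.percentile(L[m,0],[.5]))
m=(abs(L[:,0]-35)<30)&(abs(L[:,1])<23)&(abs(z-zt-29)<4);l=L[m];print('loop y',np.percentile(l[:,1],[1,99]))
m=(abs(z-36)<3)&(abs(L[:,0])<90)&(abs(L[:,1])<55);print('dock',cv2.minAreaRect(L[m].astype(np.float32)))
cv2.imwrite('pics/w5.png',np.hstack([cv2.resize(p[:,:,::-1],(400,300))]))
E
python3 e.py
```

```text
t 9.57 pos [ 0.5388 -0.2064  0.1226] yaw 67.74 tilt [ 1.6e-03 -4.0e-04 -1.0e+00] row [0.0023 0.0002 0.192 ] 0.0003 F [ 0.2  0.4 -2.1] grip 24.999565137550235 op 0.37966846023132095 q7 1.24
top z 146.21657369900862 ((35.61150360107422, 0.5734233856201172), (25.77273178100586, 49.7601318359375), 1.8449877500534058) [23.16250435]
loop y [-22.28599983  22.22007906]
dock ((-0.8024520874023438, -0.061138153076171875), (90.29631805419922, 158.33084106445312), 89.99723052978516)
```

Call:
{"op": "send_rows", "data": {"rows": "0.001 0 0.02 0;0.002 0 0.04 0;0.002 0 0.06 0;0.002 0 0.075 0;0.002 0 0.085 0;0.002 0 0.085 0;0.002 0 0.085 0;0.002 0 0.085 0"}}

```text
clock: 10.23
tool_pos: [0.5378, -0.206, 0.0965]
eef_rot: [0.193, 0.981, 0.0, 0.0]
contact_force: [-0.8, 0.2, -2.9]
opening: 0.38
finger_force: 25.0
```

```bash
python3 e.py
```

```text
t 10.28 pos [ 0.5379 -0.206   0.0966] yaw 67.74 tilt [ 5.e-04 -1.e-04 -1.e+00] row [-0.0014  0.0002  0.1053] 0.0003 F [-1.  -0.4 -2.2] grip 24.999538958072662 op 0.3828017257475875 q7 1.22
top z 120.22991603307739 ((34.6595344543457, 0.9320583343505859), (26.023958206176758, 51.863399505615234), 1.2397946119308472) [22.07396729]
loop y [-22.27041688  22.14065234]
dock ((-7.03265380859375, -0.14005661010742188), (145.9442596435547, 90.25098419189453), 0.03024701401591301)
```

Call:
{"op": "send_rows", "data": {"rows": "-0.001 0 0.008 0;-0.001 0 0.016 0;-0.001 0 0.024 0;-0.001 0 0.032 0;-0.001 0 0.04 0;-0.001 0 0.045 0;-0.001 0 0.045 0;-0.001 0 0.045 0"}}

```text
clock: 10.95
tool_pos: [0.5378, -0.206, 0.0828]
eef_rot: [0.193, 0.981, 0.0, -0.0]
contact_force: [0.0, 0.5, -2.6]
opening: 0.377
finger_force: 25.0
```

No contact, and the underside is at about 27 mm, inside the slot. Continuing.

Call:
{"op": "send_rows", "data": {"rows": "0 0 0.008 0;0 0 0.016 0;0 0 0.024 0;0 0 0.032 0;0 0 0.04 0;0 0 0.046 0;0 0 0.05 0;0 0 0.05 0;0 0 0.05 0"}}

```text
clock: 11.7
tool_pos: [0.5379, -0.206, 0.0678]
eef_rot: [0.193, 0.981, 0.0, -0.0]
contact_force: [-0.0, -0.2, -2.3]
opening: 0.381
finger_force: 25.0
```

Call:
{"op": "send_rows", "data": {"rows": "0 0 0.003 0;0 0 0.006 0;0 0 0.008 0;0 0 0.009 0;0 0 0.009 0;0 0 0.009 0"}}

```text
clock: 12.2
tool_pos: [0.5381, -0.2062, 0.0655]
eef_rot: [0.193, 0.981, -0.0, 0.0]
contact_force: [-0.0, 0.4, 1.8]
opening: 0.379
finger_force: 25.0
```

```bash
python3 e.py
```

```text
t 12.25 pos [ 0.5381 -0.2061  0.0655] yaw 67.74 tilt [ 5.e-04 -1.e-04 -1.e+00] row [-0.0006  0.0004  0.0016] 0.0003 F [-0.8 -0.5  0.9] grip 24.99960858374834 op 0.38092570132345344 q7 1.21
top z 89.21832444992155 ((35.0286865234375, 0.41097068786621094), (25.81985855102539, 52.2785758972168), 0.4849015474319458) [22.3233165]
loop y [-22.13358051  22.13961809]
dock ((-12.746971130371094, -0.10218048095703125), (90.54105377197266, 134.56272888183594), 89.974365234375)
```

The force sign flipped and the router's top is at 0.089 (expected 0.090), so it's seated. Releasing.

Call:
{"op": "send_rows", "data": {"rows": "0 0 0 0;0 0 0 0;0 0 0 0;0 0 0 0;0 0 0 0;0 0 0 0;0 0 0 0;0 0 0 0;0 0 0 0", "jaw": -1}}

```text
clock: 13.0
tool_pos: [0.5379, -0.206, 0.0652]
eef_rot: [0.193, 0.981, 0.0, 0.0]
contact_force: [0.3, 0.5, -0.4]
opening: 1.0
finger_force: 0.0
```

Call:
{"op": "send_rows", "data": {"rows": "0 0 -0.03 0;0 0 -0.08 0;0 0 -0.15 0;0 0 -0.22 0;0 0 -0.29 0;0 0 -0.33 0;0 0 -0.35 0;0 0 -0.35 0;0 0 -0.35 0"}}

```text
clock: 13.75
tool_pos: [0.5377, -0.2061, 0.1702]
eef_rot: [0.193, 0.981, -0.0, -0.0]
contact_force: [0.3, 0.1, -0.8]
opening: 0.996
finger_force: 0.0
```

Run:
```python
from h import *
go(.4597,-.1739,.13,67.64)
snap('wrist')
a=np.radians(-22.36);A=np.array([[np.cos(a),np.sin(a)],[-np.sin(a),np.cos(a)]])
p,W=cloud('wrist');q=W.reshape(-1,3);q=q[~np.isnan(q[:,0])]
L=(q[:,:2]-[.5059,-.19276])@A.T*1000;z=q[:,2]*1000
m=(abs(L[:,0]-35)<30)&(abs(L[:,1])<35)&(abs(z-90)<6);print('top z',np.median(z[m]),cv2.minAreaRect(L[m].astype(np.float32)))
m=(abs(L[:,0]-35)<30)&(abs(L[:,1])<35)&(abs(z-119)<5);print('loop',np.median(z[m]),cv2.minAreaRect(L[m].astype(np.float32)))
m=(abs(L[:,0]+50)<16)&(abs(L[:,1])<16)&(z>50);print('button',m.sum(),np.median(z[m]),cv2.minAreaRect(L[m].astype(np.float32)))
cv2.imwrite('pics/w6.png',p[:,:,::-1])
```

```text
t 13.75 pos [ 0.5377 -0.2061  0.1702] yaw 67.74 tilt [-1.e-04  0.e+00 -1.e+00] row [0.2812 0.0008 0.1339] 0.0003 F [ 0.3  0.1 -0.8] grip 0.0 op 0.9960976258383369 q7 1.26
top z 89.12276270096592 ((34.95772171020508, 0.14663124084472656), (47.80888366699219, 25.920000076293945), 89.06105041503906)
loop 117.91948902758736 ((35.49726104736328, 0.017042160034179688), (6.822237968444824, 33.93877029418945), 0.48462554812431335)
button 698 56.79058496811107 ((-50.07725143432617, -0.01474761962890625), (27.113872528076172, 26.906095504760742), 57.046112060546875)
```

View pics/w6.png

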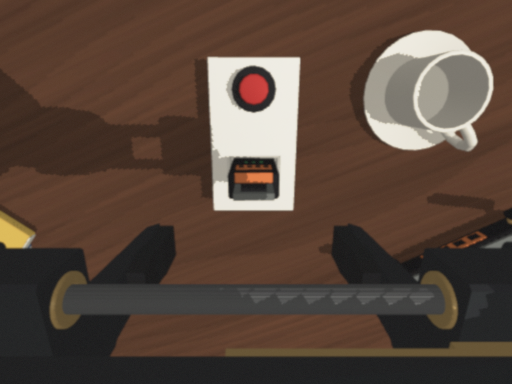

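The router stands in the slot (254,180) with the orange strip towards the button (254,88): centre offset about 0.1 mm, top at 0.089. Now over to the button with the fingers shut.

Call:
{"op": "send_rows", "data": {"rows": "0.03 0 0 0;0.08 0 0 0;0.14 0 0 0;0.2 0 0 0;0.25 0 0 0;0.281 0 0 0;0.281 0 0 0;0.281 0 0 0;0.281 0 0 0;0.281 0 0 0", "jaw": 1}}

```text
clock: 14.63
tool_pos: [0.4608, -0.1744, 0.1699]
eef_rot: [0.193, 0.981, 0.0, 0.0]
contact_force: [0.1, -0.3, 0.3]
opening: 0.27
finger_force: 0.0
```

```bash
python3 -c "
from h import *
go(.4597,-.1739,.065,67.64)"
```

```text
t 14.63 pos [ 0.4608 -0.1744  0.1699] yaw 67.73 tilt [ 6.e-04  1.e-04 -1.e+00] row [4.000e-03 1.000e-04 3.497e-01] 0.0002 F [ 0.1 -0.3  0.3] grip 0.0 op 0.27015399166623916 q7 1.21
```

Call:
{"op": "send_rows", "data": {"rows": "0.003 0 0.05 0;0.003 0 0.13 0;0.003 0 0.21 0;0.003 0 0.28 0;0.003 0 0.33 0;0.003 0 0.35 0;0.003 0 0.35 0;0.003 0 0.35 0;0.003 0 0.35 0"}}

```text
clock: 15.38
tool_pos: [0.4599, -0.174, 0.066]
eef_rot: [0.193, 0.981, -0.0, 0.001]
contact_force: [-0.3, 0.2, -0.5]
opening: 0.007
finger_force: 0.0
```

Call:
{"op": "send_rows", "data": {"rows": "0 0 0.01 0;0 0 0.02 0;0 0 0.028 0;0 0 0.034 0;0 0 0.04 0;0 0 0.04 0;0 0 0.04 0"}}

```text
clock: 15.97
tool_pos: [0.459, -0.1737, 0.0531]
eef_rot: [0.193, 0.981, 0.0, -0.0]
contact_force: [0.2, 0.1, 0.5]
opening: 0.004
finger_force: 0.0
```

Call:
{"op": "send_rows", "data": {"rows": "0 0 0.004 0;0 0 0.008 0;0 0 0.012 0;0 0 0.012 0;0 0 0.012 0;0 0 0.012 0"}}

```text
clock: 16.47
tool_pos: [0.4591, -0.1737, 0.0496]
eef_rot: [0.193, 0.981, 0.0, 0.0]
contact_force: [-0.6, -0.1, 0.2]
opening: 0.005
finger_force: 0.0
```

Run:
```python
from h import *
go(.4597,-.1739,.05,67.64)
snap('side');snap('wrist');snap('scene')
p=np.load('wrist.npz')['p'];b=np.load('side.npz')['p'][120:220,250:370];c=np.load('scene.npz')['p'][140:230,140:248]
r=lambda i:cv2.resize(i[:,:,::-1],(400,300),interpolation=cv2.INTER_CUBIC)
cv2.imwrite('pics/w7.png',np.vstack([np.hstack([r(b),r(c)]),np.hstack([r(p),r(p[60:240,130:370])])]))
```

```text
t 16.47 pos [ 0.4591 -0.1737  0.0496] yaw 67.75 tilt [ 1.e-04  1.e-04 -1.e+00] row [-0.002   0.0002 -0.0014] 0.0003 F [-0.6 -0.1  0.2] grip 0.0 op 0.004846924010869504 q7 1.14
```

View pics/w7.png

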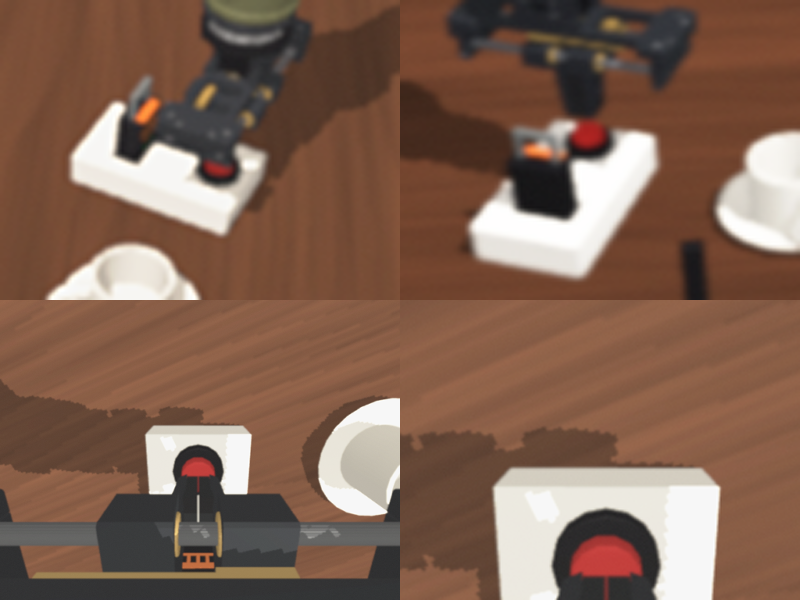

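The fingertips are on or just over the centre of the red button, and it's unclear whether it has moved. I'll check its height in the depth image.

```bash
cat > f.py <<'E'
from h import *
for n in('wrist','side','scene'):
    p,W=cloud(n);hsv=cv2.cvtColor(p,cv2.COLOR_RGB2HSV)
    d=np.hypot(W[...,0]-.4597,W[...,1]+.1739)
    red=(hsv[...,1]>150)&(hsv[...,2]>90)&((hsv[...,0]<7)|(hsv[...,0]>172))&(d<.016)
    q=W[red];print(n,'red',len(q),np.percentile(q[:,2],[10,50,90]).round(4))
    q=W[(d<.014)&(W[...,2]>.04)&~red];print('nonred z low',np.percentile(q[:,2],[0,5,20,50]).round(4))
E
python3 f.py
```

```text
wrist red 834 [0.0513 0.0566 0.0577]
nonred z low [0.0454 0.0813 0.0949 0.112 ]
side red 20 [0.0455 0.0527 0.0563]
nonred z low [0.045  0.1794 0.2049 0.5419]
scene red 52 [0.0482 0.0564 0.0585]
nonred z low [0.0547 0.0882 0.1523 0.5329]
```

The button is still up (0.0566), so the tips sit somewhat higher than the TCP. I'll continue down in small steps and watch the force.

Call:
{"op": "send_rows", "data": {"rows": "0 0 0.003 0;0 0 0.006 0;0 0 0.01 0;0 0 0.013 0;0 0 0.013 0;0 0 0.013 0"}}

```text
clock: 17.12
tool_pos: [0.459, -0.1738, 0.0456]
eef_rot: [0.193, 0.981, 0.0, -0.0]
contact_force: [0.7, 0.6, -1.4]
opening: 0.004
finger_force: 0.0
```

Call:
{"op": "send_rows", "data": {"rows": "0 0 0.003 0;0 0 0.006 0;0 0 0.01 0;0 0 0.01 0;0 0 0.01 0"}}

```text
clock: 17.53
tool_pos: [0.459, -0.1738, 0.0426]
eef_rot: [0.193, 0.981, 0.0, -0.0]
contact_force: [0.5, 1.4, 0.5]
opening: 0.005
finger_force: 0.0
```

```bash
python3 - <<'E'
from h import *
for n in('wrist','side','scene'):snap(n)
p,W=cloud('wrist')
# column through the finger tips, wrist: profile of world points & colours
for v in range(180,262,6):print(v,W[v,253].round(4),p[v,253],W[v,245].round(4),p[v,245])
E
python3 f.py
```

```text
180 [ 0.4351 -0.1641  0.0351] [236 233 224] [ 0.4334 -0.169   0.0341] [236 233 224]
186 [ 0.4389 -0.1656  0.0353] [234 231 222] [ 0.4373 -0.1706  0.0338] [236 233 224]
192 [ 0.4396 -0.1659  0.0452] [41 41 41] [ 0.4386 -0.1709  0.0422] [39 38 38]
198 [ 0.4422 -0.167   0.0484] [44 43 43] [ 0.4406 -0.1716  0.0476] [43 43 43]
204 [ 0.4463 -0.1686  0.047 ] [62 43 42] [ 0.4446 -0.1733  0.0465] [41 40 41]
210 [ 0.4471 -0.1689  0.0551] [169  56  53] [ 0.4459 -0.1737  0.0532] [164  55  52]
216 [ 0.4499 -0.1701  0.057 ] [197  64  61] [ 0.4476 -0.1742  0.0583] [199  66  63]
222 [ 0.4532 -0.1714  0.0575] [195  64  60] [ 0.4518 -0.176   0.0565] [195  63  59]
228 [ 0.4501 -0.1702  0.0728] [110  52  50] [ 0.4482 -0.174   0.0735] [47 48 47]
234 [ 0.4498 -0.17    0.0807] [107  49  49] [ 0.4486 -0.174   0.08  ] [47 48 48]
240 [ 0.4503 -0.1702  0.0863] [108  52  50] [ 0.4486 -0.1738  0.0867] [46 46 46]
246 [ 0.4518 -0.1708  0.0893] [109  50  49] [ 0.4483 -0.1734  0.0935] [47 47 47]
252 [ 0.4551 -0.1722  0.0889] [57 44 44] [ 0.4488 -0.1735  0.098 ] [48 48 48]
258 [ 0.4588 -0.1737  0.0877] [191 186 174] [ 0.4489 -0.1734  0.1032] [48 48 46]
wrist red 677 [0.0506 0.0563 0.0577]
nonred z low [0.0459 0.0738 0.0876 0.1049]
side red 3 [0.0479 0.05   0.0501]
nonred z low [0.0451 0.1419 0.1899 0.5408]
scene red 54 [0.048  0.056  0.0588]
nonred z low [0.0561 0.0824 0.1479 0.5341]
```

The depth suggests the shut tips' underside is still about 10 mm above the button. The body clears the router by about 45 mm sideways, so I'll go on in small steps.

Call:
{"op": "send_rows", "data": {"rows": "0 0 0.004 0;0 0 0.008 0;0 0 0.012 0;0 0 0.016 0;0 0 0.02 0;0 0 0.02 0;0 0 0.02 0"}}

```text
clock: 18.27
tool_pos: [0.459, -0.1737, 0.0366]
eef_rot: [0.193, 0.981, 0.0, -0.0]
contact_force: [0.1, 0.6, 0.6]
opening: 0.005
finger_force: 0.0
```

```bash
python3 - <<'E'
from h import *
go(.4597,-.1739,.03,67.64)
for n in('wrist','side','scene'):snap(n)
E
python3 f.py
```

```text
t 18.27 pos [ 0.459  -0.1737  0.0366] yaw 67.74 tilt [-2.e-04  1.e-04 -1.e+00] row [-0.0025  0.0004  0.0219] 0.0003 F [0.1 0.6 0.6] grip 0.0 op 0.005376873930145485 q7 1.13
wrist red 545 [0.0492 0.0558 0.0576]
nonred z low [0.0458 0.0682 0.0816 0.0989]Traceback (most recent call last):
  File "f.py", line 6, in <module>
    q=W[red];print(n,'red',len(q),np.percentile(q[:,2],[10,50,90]).round(4))
                                  ~~~~~~~~~~~~~^^^^^^^^^^^^^^^^^^^
    return _quantile_unchecked(
        a, q, axis, out, overwrite_input, method, keepdims, weights)
    return _ureduce(a,
                    func=_quantile_ureduce_func,
    ...<5 lines>...
                    overwrite_input=overwrite_input,
                    method=method)
    r = func(a, **kwargs)
    result = _quantile(arr,
                       quantiles=q,
    ...<2 lines>...
                       out=out,
                       weights=wgt)
    slices_having_nans = np.isnan(arr[-1, ...])
                                  ~~~^^^^^^^^^
IndexError: index -1 is out of bounds for axis 0 with size 0
```

Call:
{"op": "send_rows", "data": {"rows": "0 0 0.004 0;0 0 0.008 0;0 0 0.012 0;0 0 0.012 0;0 0 0.012 0"}}

```text
clock: 18.83
tool_pos: [0.459, -0.1737, 0.033]
eef_rot: [0.193, 0.981, 0.0, -0.0]
contact_force: [0.5, 0.1, -0.2]
opening: 0.005
finger_force: 0.0
```

Call:
{"op": "send_rows", "data": {"rows": "0 0 0.004 0;0 0 0.008 0;0 0 0.012 0;0 0 0.012 0;0 0 0.012 0"}}

```text
clock: 19.25
tool_pos: [0.4591, -0.1738, 0.0295]
eef_rot: [0.193, 0.981, 0.0, 0.0]
contact_force: [-0.6, -0.3, 1.4]
opening: 0.006
finger_force: 1.0
```

Contact begins (1.4 N). Pressing on.

Call:
{"op": "send_rows", "data": {"rows": "0 0 0.004 0;0 0 0.008 0;0 0 0.012 0;0 0 0.012 0"}}

```text
clock: 19.58
tool_pos: [0.4591, -0.1738, 0.0258]
eef_rot: [0.193, 0.981, 0.0, 0.0]
contact_force: [-0.1, 0.3, 3.7]
opening: 0.004
finger_force: 2.1
```

Call:
{"op": "send_rows", "data": {"rows": "0 0 0.004 0;0 0 0.008 0;0 0 0.01 0;0 0 0.01 0;0 0 0.01 0"}}

```text
clock: 20.0
tool_pos: [0.4592, -0.1738, 0.0244]
eef_rot: [0.193, 0.981, -0.0, 0.001]
contact_force: [-2.0, 1.0, 21.6]
opening: 0.003
finger_force: 10.6
```

Bottomed out at 21.6 N, fully pressed. Retreating upwards.

Call:
{"op": "send_rows", "data": {"rows": "0 0 -0.03 0;0 0 -0.08 0;0 0 -0.15 0;0 0 -0.24 0;0 0 -0.33 0;0 0 -0.42 0;0 0 -0.48 0;0 0 -0.5 0;0 0 -0.5 0;0 0 -0.5 0"}}

```text
clock: 20.83
tool_pos: [0.4585, -0.1738, 0.1721]
eef_rot: [0.193, 0.981, 0.0, -0.001]
contact_force: [0.2, -0.3, 0.5]
opening: 0.005
finger_force: 0.0
```

Run:
```python
from h import *
go(.4597,-.1739,.17,67.64)
for n in('wrist','side','scene'):snap(n)
a=np.radians(-22.36);A=np.array([[np.cos(a),np.sin(a)],[-np.sin(a),np.cos(a)]])
for n in('wrist','side','scene'):
    p,W=cloud(n);q=W.reshape(-1,3);q=q[~np.isnan(q[:,0])]
    L=(q[:,:2]-[.5059,-.19276])@A.T*1000;z=q[:,2]*1000
    for s,cx,z0 in(('top',35,90),('loop',35,119),('button',-50,57)):
        m=(abs(L[:,0]-cx)<22)&(abs(L[:,1])<30)&(abs(z-z0)<6)
        if m.sum()>8:print(n,s,m.sum(),np.median(z[m]).round(1),cv2.minAreaRect(L[m].astype(np.float32)))
```

```text
t 20.83 pos [ 0.4585 -0.1738  0.1721] yaw 67.73 tilt [-1.e-03  3.e-04 -1.e+00] row [-0.0037  0.0011  0.007 ] 0.0003 F [ 0.2 -0.3  0.5] grip 0.0 op 0.004643722250841356 q7 1.21
wrist loop 10 117.1 ((33.457942962646484, 0.007993757724761963), (2.677131175994873, 0.925250768661499), 0.227529838681221)
wrist button 539 56.8 ((-50.47243881225586, -0.19613933563232422), (26.654212951660156, 25.9339542388916), 0.6315140724182129)
side top 83 89.4 ((36.50354766845703, 3.8911514282226562), (25.27974510192871, 47.13192367553711), 1.6168824434280396)
side loop 21 117.6 ((37.26926040649414, 0.7896137237548828), (7.3217668533325195, 35.52294921875), 2.263383626937866)
side button 57 56.9 ((-48.4854621887207, 1.0371131896972656), (25.848995208740234, 26.878355026245117), 40.13827133178711)
scene top 113 89.1 ((37.63826370239258, -0.5288295745849609), (29.19715118408203, 49.47565460205078), 0.07218610495328903)
scene loop 31 117.2 ((38.434757232666016, -1.84625244140625), (9.047587394714355, 33.61119842529297), 0.4832949936389923)
scene button 49 56.5 ((-46.600860595703125, -1.884246826171875), (27.813968658447266, 25.493581771850586), 66.07051849365234)
```

The button is back up at 0.057, the router is still seated at 0.089, and the arm is clear.

```bash
python3 -c "
from h import *
print(finish_job())"
```

```text
the job is handed in; nothing more can be done
None
```

The pocket router is seated in the dock slot with its orange strip facing the button, the red button was pressed fully down and is back up, and the job is handed in at about 21 s on the robot's clock; `finish_job()` returned no verdict.

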